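# Put the flat battery on charge and release the charged one

### The job

On the workshop bench stand two battery chargers. Slide the flat pack (red top), which stands loose at the front of its charger's rail, fully home until the catch clicks and holds it, and let go. Then press the orange catch pad of the other charger so that the charged pack (green top) springs out, and leave that pack standing on its rail, ready to be taken.

Things in the scene. Friction and masses are not known exactly. Their poses are not given: they have to be found in the camera images.
- charger_red: Grey charger with a red lamp, fixed, 235 x 158 x 60 mm, same as charger_green. Origin: on the bench, mid rail, below a home pack's centre. +x slides in (away from robot), +y left. Base 15 mm high; rail lip tops 29 mm up, out to y +-42. Pack clicks when pushed 3 to 6 mm past x=0 (hard stop +8); let go, a 4-8 N ejector spring backs it to about 0; unclicked, it is pushed out to -32 mm.
- charger_green: Same charger with a green lamp, same axes and origin. Its orange square catch pad, 34 x 34 mm, stands beside the rail: centre of its top at x +2, y -85 mm, 48 mm above the bench. It goes straight down 9 mm to a hard stop against a 2 to 6 N spring; 7 mm or more frees the pack, which springs out at once by itself to about x -32 mm or a little farther. charger_red's pad is alike.
- pack_red_top (a point): Flat battery pack: black lower half, red top, 90 (x) x 50 (y) x 70 mm tall, about 0.4 kg. Point: over its centre, mid-height of the red part, 65 mm above the bench, 20 mm below its top; x along the rail, z up. Starts upright on charger_red's rail, 52 to 68 mm short of home (x negative). Lips hold its foot: it only slides along x, under 15 N. Grip across the 50 mm from above at this height.
- pack_green_top (a point): Charged battery pack, same size, green top; point likewise mid-height of the green part, 65 mm above the bench. Starts fully home in charger_green (x about 0), held by the catch; its top is 85 mm above the bench. A loose pack with a grey top standing on the bench is not part of the job.
Not all that is in view belongs to the job. Leave any purple or yellow look-alike of the part that bears pack_red_top alone. Leave any blue look-alike of the part that bears pack_green_top alone.

How it is judged:
By the outcome, as a careful person would: the job done as asked, in the order asked, and still so for the second after the job is handed in, with the robot touching nothing.
It also fails if it takes over 48 s, if anything falls off the work surface, if the arm or the gripper's body presses on something with over 40 N, if the wrist force passes 120 N, or if a joint passes its speed limit or range.

### The arm

A 6-joint arm with a two-finger parallel gripper is mounted at the origin on the work surface. World frame = base frame: x ahead of the robot, y to its left, z up, the work surface at z = 0. Lengths are in mm, angles in rad, forces in N, time in s.
With the tool pointing down it reaches from about 275 to 1000 mm from the base axis. Payload 8.4 kg.
Tool frame: the origin (TCP) lies at the centre of the arm's flange, where the gripper is bolted on; the fingertips stand 173 mm ahead of it and the grasp point (between the pads) lies 155 mm ahead of it; z points along the fingers, y is the direction in which the jaws open and shut (so a half turn about z gives the same grasp; the last joint's range is limited). The gripper opens to 85 mm and grips with 20 to 120 N. Pads are 22 mm wide; open, the fingers measure 114 mm over their backs; the gripper's body (76 mm by 85 mm) begins 54 mm behind the grasp point. The pads swing forward as they close: fully open they stand 13 mm farther back than shut.
Start: joints at [1.293, 0.353, 1.633, -0, 1.155, -0.002], TCP at [170.197, 601.384, 404.681] pointing down, gripper open.
Joint ranges: [-2.63, 2.63], [-0.92, 2.1], [0.06, 2.66], [-1.3, 4.44], [0, 2.69], [-3.02, 3.02]. Speed limits (rad/s): [2.22, 2.22, 2.79, 3.14, 3.14, 3.14].

### API

Orientations are given as [roll, pitch, yaw] about the fixed x, y, z axes, in that order (R = Rz(yaw) Ry(pitch) Rx(roll)).
In Python, from rig import sense, grab_frame, camera_model, sign_off gives the robot as it stands. The module is installed in compiled form; this text tells all that it offers.
- The arm moves only by the tool step_arm, never from a script. Its argument "commands" is a list of rows, each a list of 3 entries, a list of its own where there are three numbers: the shift along the tool's x, y, z in mm, then the turn about the tool's z in rad, then the opening, from 0 (shut) to 1 (fully open). A call has 1 to 20 rows; each row shifts and turns the pose as measured when the row begins, along the tool's axes as they then stand; what a row does not reach is not made up. A row lasts 1/8 s, in which the tool goes at most 62.5 mm and 10.7 degrees, less where a joint would pass 70% of its speed; a pose out of reach is approached as far as the arm can. A call with a gripper value outside its range is refused whole. The fingers move at their own pace and stop on an object; "force" is the grip in N (left out, the last holds). Time passes only in rows, so rows that do not move let the fingers close. It gives the time, the measured TCP pose, the force and the opening at its end, in the units of the state.
- sense(): the state, without advancing time (a new reading comes with each control period).
- grab_frame(name): name is "scene" or "side" or "wrist"; returns the picture (480x640x3 uint8, blue, green, red); there is no depth.
- camera_model(name): a dict with "fx", "fy", "cx", "cy" (pixels), "dist" ([k1, k2, p1, p2, k3] as OpenCV has them; the pictures are not rectified), "R" (3x3) and "t" (3): a world point X has camera coordinates R X + t. Camera axes: x right, y down, z forward; pixel columns grow to the right and rows downward; lengths in mm; the calibration is good to about 2 mm. A picture is of the moment at which its call begins: read the wrist's pose just before it. camera_model takes no time and is no camera call; for the wrist camera it gives the pose at the moment of the call.
- sign_off(): hands the job in, once; it reports no verdict.
The state is a dict: "clock": time; "qpos": joint angles; "qvel": joint speeds; "joint_efforts": joint torques, N m; "eef_pos": TCP position; "tcp_rot": TCP orientation; "contact_force": force on the tool from outside, world axes, zero at the start; "wrist_torque": the same for the moment, N m; "opening": opening from 0.0 (shut) to 1.0 (fully open).
Only numpy, scipy, OpenCV 4.12 (cv2) and the standard library are available. Lean on these libraries where they do the work, as an engineer would, in place of code of your own. Each camera call takes 0.05 s, during which the arm holds its last target. There are 200 camera calls.

## Working session

There is one attempt and no reset: what is moved stays moved. The work goes in short steps, Python scripts to look and compute and a tool call to move; the robot and the scene stay as the last step left them, time stands still between calls to the robot, and variables do not carry over. Pictures are saved under pics/ and viewed, about 8 in all and at most 12, crops included, and the job is handed in when it is done.

Besides the shell and the picture viewer there is one more tool, called after "Emit:" by a JSON object that holds its "op" and its "data", one argument or row to a line. step_arm: Moves the arm, as the interface text tells. Its arguments: {"type":"object","properties":{"commands":{"type":"array","items":{"type":"array"}},"force":{"type":"number"}},"required":["commands"]}

```bash
mkdir -p pics
cat > h.py <<'E'
import numpy as np, cv2
from rig import sense, grab_frame, camera_model, sign_off
def ray(m,uv):
    K=np.array([[m['fx'],0,m['cx']],[0,m['fy'],m['cy']],[0,0,1]]);
    p=cv2.undistortPoints(np.array([[uv]],float),K,np.array(m['dist'],float))[0,0]
    R=np.array(m['R']);t=np.array(m['t']);return -R.T@t, R.T@np.array([p[0],p[1],1])
def atz(m,uv,z):
    c,d=ray(m,uv);return (c+d*(z-c[2])/d[2]).round(1)
def proj(m,P):
    K=np.array([[m['fx'],0,m['cx']],[0,m['fy'],m['cy']],[0,0,1]])
    return cv2.projectPoints(np.array(P,float).reshape(-1,1,3),cv2.Rodrigues(np.array(m['R']))[0],np.array(m['t'],float),K,np.array(m['dist'],float))[0][:,0].round(1)
E
python3 - <<'E'
from h import *
print(sense())
for n in("scene","side"):
    cv2.imwrite(f"pics/{n}0.png",grab_frame(n)); m=camera_model(n); print(n,ray(m,(320,240)))
E
```

```text
{'clock': 0.0, 'qpos': array([ 1.29258233e+00,  3.53704023e-01,  1.63417505e+00,  1.42175470e-05,
        1.15518964e+00, -2.38003924e-03]), 'qvel': array([-0.00224412, -0.00061201, -0.00068042, -0.00178218,  0.00048971,
        0.0012053 ]), 'joint_efforts': array([ 3.76942131e-03, -6.05241108e+01, -3.42081392e+01,  2.85758806e-04,
        9.13227821e-03,  4.52405388e-06]), 'eef_pos': array([170.13710304, 601.14277457, 403.90909278]), 'tcp_rot': array([-3.14011663e+00, -1.65117752e-05,  2.86575294e+00]), 'contact_force': array([0.16766774, 0.26953787, 0.58596205]), 'wrist_torque': array([-0.0382344 , -0.00897253,  0.02743477]), 'opening': 1.0039570650180893}
scene (array([1005.95458755, -332.03683524,  687.22039645]), array([-0.52988441,  0.50622177, -0.68051235]))
side (array([219.2126281 , 648.65611091, 448.4173863 ]), array([ 0.42378958, -0.74118652, -0.5209086 ]))
```

View pics/scene0.png

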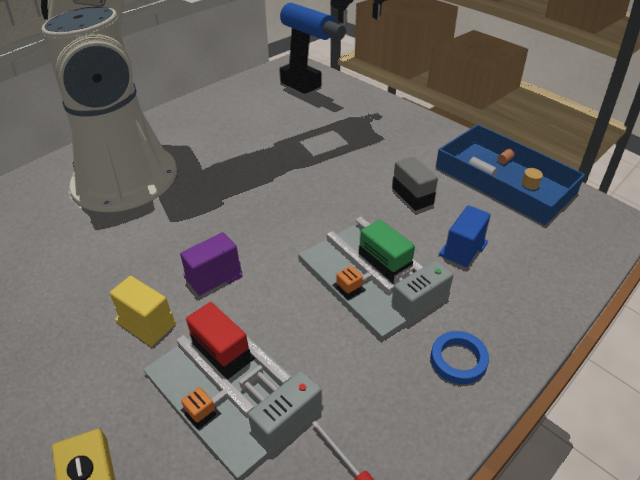

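View pics/side0.png

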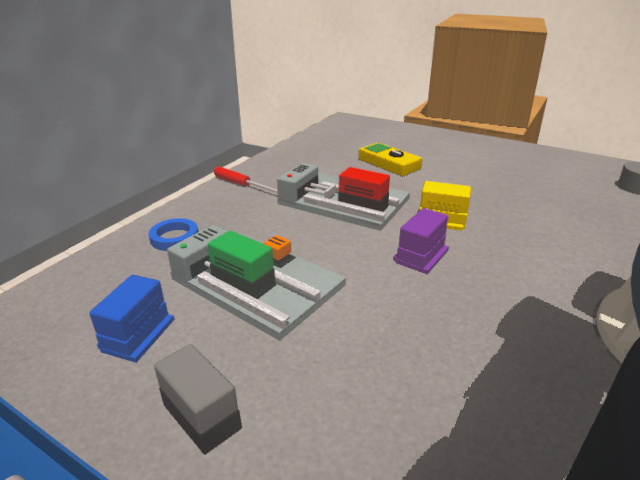

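The scene shows the red pack at (217,335) on the red-lamp charger (lamp 303,387), and the green pack at (386,245) on the green-lamp charger, with its orange pad at (349,279). The look-alikes are purple (211,263), yellow (142,310), blue (467,237) and a loose grey pack (414,182). I'll leave those alone. The next crop is to confirm this and get corner pixels.

Run:
```python
import cv2,numpy as np
a=cv2.imread("pics/scene0.png")[210:480,130:470]
cv2.imwrite("pics/c1.png",cv2.resize(a,None,fx=2.2,fy=2.2,interpolation=cv2.INTER_CUBIC))
```

```text
(no output)
```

View pics/c1.png

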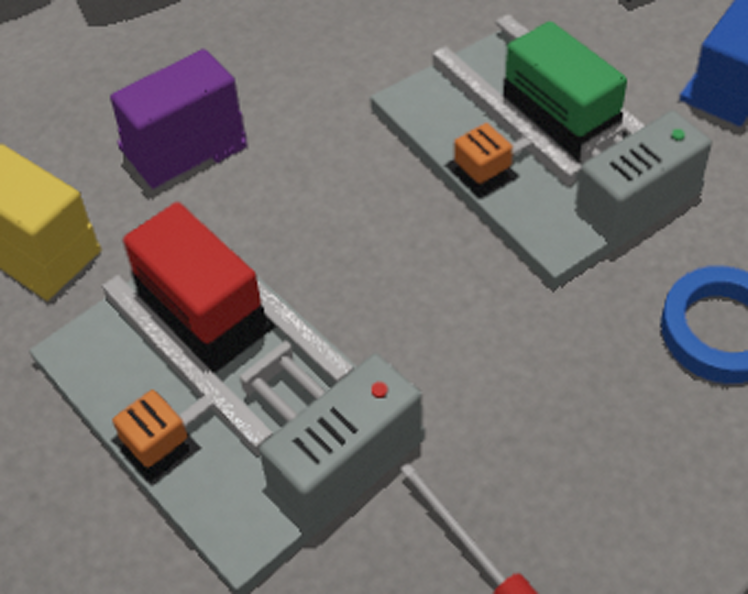

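The crop confirms both chargers. The red pack is short of the red-lamp box, and the green pack sits home against the green-lamp box. Next I fit the coloured boxes (z 45–85) to the colour masks in both cameras.

```bash
cat > fit.py <<'E'
from h import *
from scipy.optimize import minimize
def hue(im,h0,h1,seed,s=100):
    H=cv2.cvtColor(im,cv2.COLOR_BGR2HSV); h=H[...,0].astype(int)
    ok=((h>=h0)&(h<=h1)) if h0<=h1 else ((h>=h0)|(h<=h1))
    m=(ok&(H[...,1]>s)&(H[...,2]>30)).astype(np.uint8)
    m=cv2.morphologyEx(m,cv2.MORPH_CLOSE,np.ones((5,5)))
    n,l,st,c=cv2.connectedComponentsWithStats(m); d=[np.hypot(*(c[i]-seed))+1e4*(st[i,4]<60) for i in range(1,n)]
    return (l==1+int(np.argmin(d))).astype(np.uint8)
def box(p,L,W,z0,z1):
    c,s=np.cos(p[2]),np.sin(p[2])
    return [[p[0]+c*a*L/2-s*b*W/2,p[1]+s*a*L/2+c*b*W/2,z] for a in(-1,1) for b in(-1,1) for z in(z0,z1)]
def cost(p,obs,dims):
    e=0
    for m,k in obs:
        r=np.zeros(k.shape,np.uint8); S=16
        hull=cv2.convexHull(proj(m,box(p,*dims)).astype(np.float32))
        b=cv2.resize(k,None,fx=4,fy=4,interpolation=cv2.INTER_NEAREST); r=np.zeros_like(b)
        cv2.fillConvexPoly(r,np.round((hull*4+1.5)*S).astype(int),1,shift=4)
        e+=1-(b&r).sum()/(b|r).sum()
    return e
def fit(p0,obs,dims):
    best=None
    for y in p0[2]:
        s=np.array([[p0[0],p0[1],y]]*4,float); s[1,0]+=8;s[2,1]+=8;s[3,2]+=.1
        r=minimize(cost,s[0],args=(obs,dims),method='Nelder-Mead',options=dict(initial_simplex=s,xatol=.05,fatol=1e-4,maxiter=150))
        if best is None or r.fun<best.fun: best=r
    return best
E
cat > a.py <<'E'
from fit import *
sc,sd=cv2.imread("pics/scene0.png"),cv2.imread("pics/side0.png")
ms,md=camera_model("scene"),camera_model("side")
for nm,h,u,v in(("red",(170,8),(217,335),(364,185)),("green",(45,80),(386,245),(240,255))):
    obs=[(ms,hue(sc,*h,u)),(md,hue(sd,*h,v))]
    c=atz(ms,u,75); print(nm,[int(k.sum()) for _,k in obs],c)
    for o in(obs,obs[:1],obs[1:]):
        r=fit((c[0],c[1],[-.3,-.7,0.1,.5]),o,(90,50,45,85)); print(r.x.round(3),round(r.fun,3))
for nm,u,v in(("padR",(198,400),None),("padG",(349.5,274.5),(278,242))):
    print(nm,atz(ms,u,48),v and atz(md,v,48))
print("lampR",atz(ms,(303,387),60),"lampG",atz(ms,(438,271),60))
E
python3 a.py
```

```text
red [2326, 1305] [ 571.  -126.7   75. ]
[ 5.60643e+02 -1.22829e+02 -2.20000e-02] 0.213
[ 5.58837e+02 -1.21695e+02 -2.40000e-02] 0.083
[ 5.63237e+02 -1.29146e+02  1.57000e-01] 0.094
green [1743, 2199] [617.5 195.8  75. ]
[ 6.12465e+02  2.02782e+02 -2.12000e-01] 0.266
[ 6.10024e+02  2.05123e+02 -1.84000e-01] 0.114
[ 6.16380e+02  1.98508e+02 -2.21000e-01] 0.122
padR [ 624.8 -204.3   48. ] None
padG [604.7 119.7  48. ] [601.8 118.2  48. ]
lampR [715.2 -88.5  60. ] lampG [710.9 223.3  60. ]
```

Emit:
{"op": "step_arm", "data": {
  "commands": [
    [[-35,-43,0],0,1],
    [[-35,-43,0],0,1],
    [[-35,-43,0],0,1],
    [[-35,-43,0],0,1],
    [[-35,-43,0],0,1],
    [[-35,-43,0],0,1],
    [[-35,-43,0],0,1],
    [[-35,-43,0],0,1],
    [[-35,-43,0],0,1],
    [[-35,-43,0],0,1],
    [[-35,-43,0],0,1],
    [[-35,-43,0],0,1],
    [[-35,-43,0],0,1],
    [[-35,-43,0],0,1],
    [[0,0,0],-0.14,1],
    [[0,0,0],-0.14,1],
    [[0,0,0],0,1]
  ]
}}

```text
clock: 2.22
eef_pos: [485.4, -135.6, 402.2]
tcp_rot: [-3.14, 0.0, -3.131]
contact_force: [-0.3, -0.1, 0.0]
opening: 1.001
```

Run:
```python
from h import *
s=sense();m=camera_model("wrist");cv2.imwrite("pics/w1.png",grab_frame("wrist"));np.save("w1.npy",m,allow_pickle=True)
print(s['clock'],s['eef_pos'],s['tcp_rot'],ray(m,(320,240)))
```

```text
2.225 [ 485.36058229 -135.59208304  402.16688751] [-3.14006593e+00  4.50861706e-04 -3.13059684e+00] (array([ 408.63117992, -135.65131559,  372.15878508]), array([ 0.29478536,  0.0019924 , -0.95559687]))
```

View pics/w1.png

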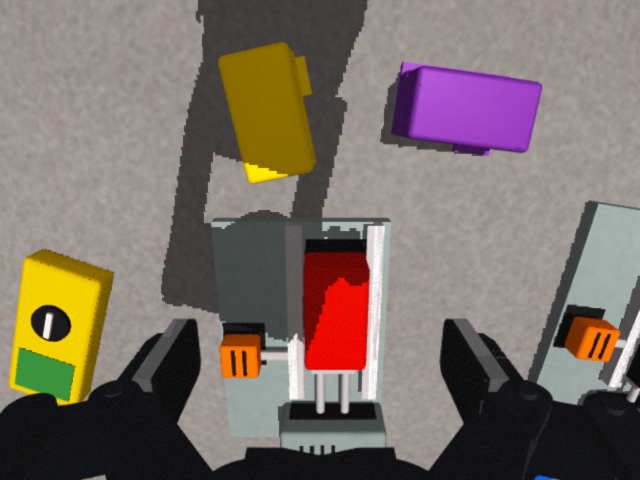

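The wrist view shows the red pack between the rails (x 304–369, y 240–370), with the pad at (240,355), the lamp box at the bottom and the yellow and purple decoys off to the sides. Now I compute the poses.

Run:
```python
from h import *
m=np.load("w1.npy",allow_pickle=True).item()
for n,uv,z in [("base front L",(212,219),15),("base front R",(390,219),15),("base rearL",(229,436),15),("pad top far L",(222,376),48),("padfar R",(260,376),48),("pad near L",(222,336),48),("pad near R",(260,336),48),("pack far L",(306,369),85),("pack far R",(366,370),85),("lipR near out",(384,222),29),("lipR far out",(383,402),29),("lipL near",(287,222),29),("lipL far",(289,400),29),("green pad c",(591,340),48)]:
    print(n,atz(m,uv,z))
p=(561,-122,-.02)
for p in((561,-124,0),(561,-129,.0)):
    c,s=np.cos(p[2]),np.sin(p[2])
    print(p,[proj(m,[p[0]+c*a*45-s*b*25,p[1]+s*a*45+c*b*25,z])[0].tolist() for z in(85,45) for a in(-1,1) for b in(-1,1)])
im=cv2.imread("pics/w1.png");
print(im[265:378:6,336].tolist()); print(im[236:262:2,350].tolist()); print(im[345,292:312].tolist()); print(im[345,360:375].tolist())
```

```text
base front L [ 500.5 -230.2   15. ]
base front R [498.8 -73.7  15. ]
base rearL [ 738.5 -229.5   15. ]
pad top far L [ 639.2 -222.8   48. ]
padfar R [ 638.5 -188.1   48. ]
pad near L [ 597.8 -220.    48. ]
pad near R [ 597.2 -186.5   48. ]
pack far L [ 605.1 -145.    85. ]
pack far R [605.5 -97.1  85. ]
lipR near out [497.9 -81.   29. ]
lipR far out [680.9 -71.   29. ]
lipL near [ 498.9 -163.    29. ]
lipL far [ 679.4 -163.6   29. ]
green pad c [600.3 110.9  48. ]
(561, -124, 0) [[300.6, 264.4], [369.1, 265.1], [301.0, 369.9], [363.6, 370.5], [302.8, 247.3], [363.7, 248.0], [303.0, 343.6], [359.3, 344.1]]
(561, -129, 0.0) [[293.7, 264.3], [362.2, 265.1], [294.8, 369.9], [357.3, 370.5], [296.7, 247.3], [357.6, 247.9], [297.4, 343.5], [353.6, 344.1]]
[[12, 15, 106], [7, 6, 113], [2, 3, 113], [0, 9, 238], [0, 11, 239], [0, 15, 239], [0, 9, 239], [0, 12, 238], [0, 5, 238], [0, 9, 238], [2, 16, 240], [0, 10, 238], [0, 5, 238], [0, 8, 238], [0, 2, 237], [0, 10, 237], [0, 1, 237], [0, 1, 236], [193, 192, 199]]
[[73, 74, 70], [67, 68, 63], [12, 10, 13], [14, 15, 11], [18, 15, 13], [9, 9, 9], [15, 12, 15], [7, 5, 4], [6, 12, 59], [7, 7, 99], [8, 10, 101], [0, 3, 100], [7, 12, 103]]
[[244, 243, 247], [236, 236, 241], [243, 243, 246], [242, 242, 246], [220, 221, 228], [203, 204, 212], [202, 203, 210], [206, 206, 215], [207, 204, 213], [207, 205, 214], [189, 187, 199], [169, 169, 190], [112, 114, 158], [31, 31, 111], [7, 7, 109], [0, 6, 108], [4, 5, 125], [1, 7, 199], [0, 0, 232], [0, 8, 236]]
[[0, 5, 238], [0, 12, 238], [0, 1, 237], [1, 11, 233], [0, 3, 227], [6, 13, 220], [71, 75, 191], [178, 180, 203], [201, 203, 211], [207, 208, 215], [230, 230, 236], [246, 246, 249], [246, 246, 249], [228, 229, 233], [210, 210, 218]]
```

Emit:
{"op": "step_arm", "data": {
  "commands": [
    [[-38,7,0],0.01,1],
    [[-38,7,0],0,1],
    [[0,0,20],0,1],
    [[0,0,30],0,1],
    [[0,0,30],0,1],
    [[0,0,30],0,1],
    [[0,0,0],0,1],
    [[0,0,0],0,1]
  ]
}}

```text
clock: 3.28
eef_pos: [563.9, -118.1, 290.6]
tcp_rot: [-3.14, 0.002, 3.12]
contact_force: [0.3, 0.5, 0.9]
opening: 0.996
```

Run:
```python
from h import *
s=sense();m=camera_model("wrist");cv2.imwrite("pics/w2.png",grab_frame("wrist"))
print(s['clock'],s['eef_pos'],s['tcp_rot'])
p=(561,-121)
print([proj(m,[p[0]+a*45,p[1]+b*25,85])[0].tolist() for a in(-1,1) for b in(-1,1)])
```

```text
3.275 [ 563.94414819 -118.0884446   290.6179374 ] [-3.13992074e+00  2.15387721e-03  3.11994148e+00]
[[250.0, 183.1], [368.9, 180.5], [263.6, 367.0], [366.1, 365.2]]
```

View pics/w2.png

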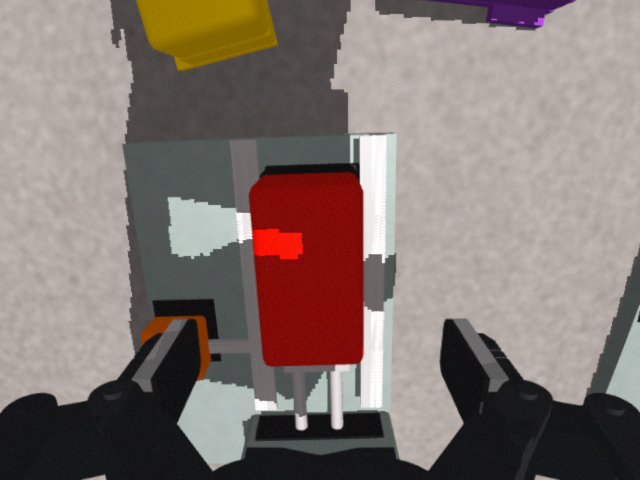

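The pack's top spans (250–363, 180–365), so its centre is about (560,−122). I go down and grip.

Emit:
{"op": "step_arm", "data": {
  "commands": [
    [[4,-4,0],-0.02,1],
    [[0,0,24],0,1],
    [[0,0,24],0,1],
    [[0,0,22],0,1],
    [[0,0,0],0,1]
  ],
  "force": 40
}}

```text
clock: 3.95
eef_pos: [561.3, -123.8, 225.0]
tcp_rot: [-3.138, 0.011, -3.141]
contact_force: [0.0, -0.1, 0.2]
opening: 0.997
```

Emit:
{"op": "step_arm", "data": {
  "commands": [
    [[0,0,0],0,0.5],
    [[0,0,0],0,0.3],
    [[0,0,0],0,0.2],
    [[0,0,0],0,0.2],
    [[0,0,0],0,0.2],
    [[0,0,0],0,0.2]
  ]
}}

```text
clock: 4.7
eef_pos: [561.8, -124.0, 227.9]
tcp_rot: [-3.137, 0.014, -3.14]
contact_force: [1.0, 0.2, -4.3]
opening: 0.58
```

Opening is 0.58, about 49 mm, so the pack is gripped. I push in steps and watch the force.

Emit:
{"op": "step_arm", "data": {
  "commands": [
    [[-8,0,0.5],0,0.2],
    [[-10,0,0.5],0,0.2],
    [[-10,0,0.5],0,0.2],
    [[-8,0,0.5],0,0.2]
  ]
}}

```text
clock: 5.2
eef_pos: [599.0, -123.6, 227.7]
tcp_rot: [-3.138, 0.01, -3.14]
contact_force: [-9.5, 1.7, 12.9]
opening: 0.579
```

Emit:
{"op": "step_arm", "data": {
  "commands": [
    [[-5,0,0.5],0,0.2],
    [[-5,0,0.5],0,0.2]
  ]
}}

```text
clock: 5.45
eef_pos: [609.0, -123.6, 227.8]
tcp_rot: [-3.138, 0.005, -3.139]
contact_force: [-10.3, 0.1, 12.3]
opening: 0.58
```

Emit:
{"op": "step_arm", "data": {
  "commands": [
    [[-4,0,0.3],0,0.2],
    [[-3,0,0.3],0,0.2]
  ]
}}

```text
clock: 5.7
eef_pos: [615.5, -123.5, 228.2]
tcp_rot: [-3.138, -0.001, -3.138]
contact_force: [-10.4, -0.1, 11.8]
opening: 0.575
```

Emit:
{"op": "step_arm", "data": {
  "commands": [
    [[-3,0,0.3],0,0.2]
  ]
}}

```text
clock: 5.82
eef_pos: [618.1, -123.5, 228.3]
tcp_rot: [-3.138, -0.004, -3.138]
contact_force: [-11.0, 0.1, 10.9]
opening: 0.583
```

Emit:
{"op": "step_arm", "data": {
  "commands": [
    [[-2,0,0.3],0,0.2]
  ]
}}

```text
clock: 5.95
eef_pos: [619.7, -123.6, 228.4]
tcp_rot: [-3.138, -0.008, -3.137]
contact_force: [-9.6, 0.1, 10.7]
opening: 0.58
```

Emit:
{"op": "step_arm", "data": {
  "commands": [
    [[-2,0,0.3],0,0.2]
  ]
}}

```text
clock: 6.08
eef_pos: [621.1, -123.6, 228.5]
tcp_rot: [-3.138, -0.011, -3.137]
contact_force: [-11.8, 0.5, 11.6]
opening: 0.576
```

Emit:
{"op": "step_arm", "data": {
  "commands": [
    [[-2.5,0,0.3],0,0.2]
  ]
}}

```text
clock: 6.2
eef_pos: [622.7, -123.6, 228.5]
tcp_rot: [-3.138, -0.016, -3.136]
contact_force: [-14.5, 0.4, 13.8]
opening: 0.58
```

Emit:
{"op": "step_arm", "data": {
  "commands": [
    [[-2.5,0,0.3],0,0.2]
  ]
}}

```text
clock: 6.32
eef_pos: [624.0, -123.6, 228.5]
tcp_rot: [-3.138, -0.022, -3.136]
contact_force: [-15.2, 0.7, 13.5]
opening: 0.576
```

Emit:
{"op": "step_arm", "data": {
  "commands": [
    [[-2.5,0,0.3],0,0.2]
  ]
}}

```text
clock: 6.45
eef_pos: [625.2, -123.6, 228.4]
tcp_rot: [-3.139, -0.027, -3.135]
contact_force: [-15.2, 0.1, 13.0]
opening: 0.583
```

Emit:
{"op": "step_arm", "data": {
  "commands": [
    [[-3,0,-0.3],0,0.2]
  ]
}}

```text
clock: 6.58
eef_pos: [626.6, -123.6, 228.4]
tcp_rot: [-3.139, -0.034, -3.135]
contact_force: [-15.0, -1.0, 6.7]
opening: 0.581
```

Emit:
{"op": "step_arm", "data": {
  "commands": [
    [[-3,0,-0.3],0,0.2]
  ]
}}

```text
clock: 6.7
eef_pos: [627.9, -123.6, 228.3]
tcp_rot: [-3.139, -0.041, -3.134]
contact_force: [-15.2, -0.1, 10.1]
opening: 0.576
```

Emit:
{"op": "step_arm", "data": {
  "commands": [
    [[-3,0,-0.3],0,0.2]
  ]
}}

```text
clock: 6.82
eef_pos: [629.3, -123.6, 228.3]
tcp_rot: [-3.14, -0.048, -3.134]
contact_force: [-16.5, 0.3, 11.4]
opening: 0.58
```

Run:
```python
from h import *
s=sense();m=camera_model("wrist");cv2.imwrite("pics/w3.png",grab_frame("wrist"))
sc=grab_frame("scene");cv2.imwrite("pics/s3.png",sc)
print(s['clock'],s['eef_pos'],s['tcp_rot'],s['contact_force'])
```

```text
6.825 [ 629.31595339 -123.64537717  228.26756597] [-3.13966675 -0.04774889 -3.13374482] [-16.5072213    0.33029759  11.43008594]
```

View pics/w3.png

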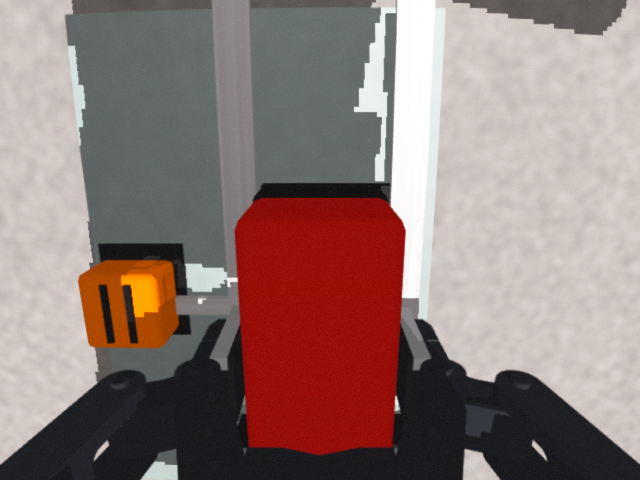

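The view shows the pack gripped with its near edge level with the pad (127,303). I measure its position against the pad and base.

Run:
```python
from h import *
m=camera_model("wrist")
for n,uv,z in [("base frontL",(67,14),15),("lip end",(215,0),29),("pad near L",(90,265),48),("pad near R",(165,262),48),("pad far L",(88,347),48),("pad far R",(172,346),48),("pack near top",(320,198),85),("near L",(237,230),85),("near R",(404,230),85),("pack near black low edge",(320,184),45),("arm of catch",(205,305),40)]:
    print(n,atz(m,uv,z))
w=np.load("w1.npy",allow_pickle=True).item()
print(proj(m,[[575,-122,85],[575,-122,45],[575,-122,15]]))
from fit import *
ms=camera_model("scene");o=[(ms,hue(cv2.imread("pics/scene0.png"),170,8,(217,335)))]
o2=[(ms,hue(cv2.imread("pics/s3.png"),170,8,(245,350)))]
k0,k2=o[0][1],o2[0][1]; print(k0.sum(),k2.sum())
for k in(k0,k2):
    q=k[:, :]; ys,xs=np.nonzero(q); i=(xs+ys).argmax(); print((xs-ys).min(),(xs+ys).max(),xs.max(),ys.max(),[xs[ys==ys.max()].mean()],[ys[xs==xs.max()].mean()])
```

```text
base frontL [ 502.3 -230.3   15. ]
lip end [ 502.3 -163.9   29. ]
pad near L [ 601.7 -213.7   48. ]
pad near R [ 600.2 -183.5   48. ]
pad far L [ 637.7 -219.9   48. ]
pad far R [ 636.4 -183.9   48. ]
pack near top [ 569.2 -123.5   85. ]
near L [ 578.6 -147.3   85. ]
near R [578.2 -99.4  85. ]
pack near black low edge [ 570.1 -123.6   45. ]
arm of catch [ 621.4 -171.3   40. ]
[[325.3 218.3]
 [324.2 197.2]
 [323.6 187.1]]
2326 1615
-144 596 247 366 [np.float64(224.0)] [np.float64(345.5)]
-145 644 272 391 [np.float64(247.5)] [np.float64(369.5)]
```

Emit:
{"op": "step_arm", "data": {
  "commands": [
    [[-8,0,0],0,0.2]
  ]
}}

```text
clock: 7.05
eef_pos: [635.6, -123.7, 228.1]
tcp_rot: [-3.14, -0.055, -3.133]
contact_force: [-16.9, 1.3, 18.5]
opening: 0.579
```

Emit:
{"op": "step_arm", "data": {
  "commands": [
    [[-8,0,0],0,0.2]
  ]
}}

```text
clock: 7.18
eef_pos: [642.1, -123.7, 228.0]
tcp_rot: [-3.14, -0.062, -3.133]
contact_force: [-17.8, -0.2, 17.6]
opening: 0.578
```

Run:
```python
from h import *
m=camera_model("wrist");im=grab_frame("wrist");cv2.imwrite("pics/w4.png",im)
for r in range(150,260,4): print(r,im[r,320].tolist(),end=' ')
for x in(575,580,585,590): print(x,proj(m,[[x,-122,85],[x,-122,45],[x,-122,15]]).tolist())
```

```text
150 [103, 106, 96] 154 [105, 107, 98] 158 [104, 106, 98] 162 [105, 106, 99] 166 [107, 108, 99] 170 [105, 105, 97] 174 [103, 108, 100] 178 [107, 107, 101] 182 [109, 109, 99] 186 [20, 20, 21] 190 [19, 16, 18] 194 [19, 19, 15] 198 [11, 17, 104] 202 [4, 14, 135] 206 [5, 13, 137] 210 [17, 16, 137] 214 [12, 16, 137] 218 [5, 11, 141] 222 [12, 14, 150] 226 [2, 13, 150] 230 [6, 9, 152] 234 [12, 19, 156] 238 [12, 14, 153] 242 [10, 15, 154] 246 [7, 11, 152] 250 [7, 12, 153] 254 [10, 17, 156] 258 [4, 12, 152] 575 [[325.6, 180.6], [324.3, 170.1], [323.7, 165.2]]
580 [[325.4, 198.4], [324.2, 183.6], [323.6, 176.6]]
585 [[325.2, 215.9], [324.0, 196.9], [323.5, 187.8]]
590 [[325.0, 233.0], [323.9, 210.0], [323.4, 199.0]]
```

View pics/w4.png

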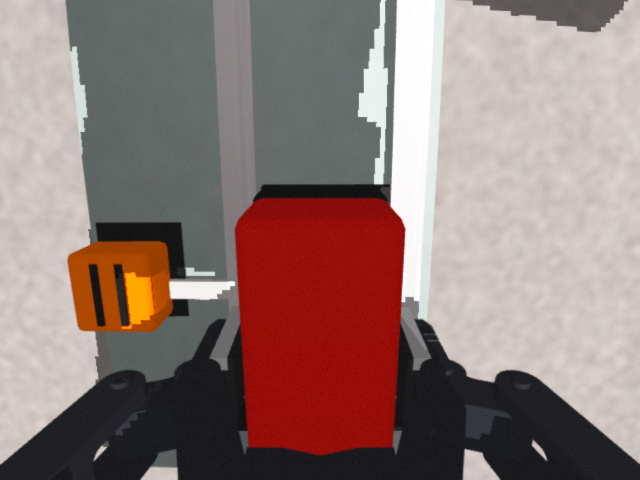

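Emit:
{"op": "step_arm", "data": {
  "commands": [
    [[-6,0,0],0,0.2]
  ]
}}

```text
clock: 7.35
eef_pos: [645.5, -123.7, 227.7]
tcp_rot: [-3.141, -0.074, -3.133]
contact_force: [-34.3, -1.3, 28.1]
opening: 0.58
```

Emit:
{"op": "step_arm", "data": {
  "commands": [
    [[-6,0,0],0,0.2]
  ]
}}

```text
clock: 7.48
eef_pos: [647.9, -123.8, 227.3]
tcp_rot: [3.141, -0.087, -3.132]
contact_force: [-26.7, -0.0, 17.1]
opening: 0.581
```

Run:
```python
from h import *
m=camera_model("wrist");im=grab_frame("wrist");cv2.imwrite("pics/w5.png",im);s=sense()
c=im[:,320].astype(int); red=np.argmax((c[:,2]>80)&(c[:,0]<50)&(c[:,1]<50)); blk=np.argmax(c.sum(1)<120); print(s['clock'],s['eef_pos'],red,blk)
xs=np.arange(570,600,.25)
for z,r in((45,red),(15,blk)):
    print(z,xs[np.argmin(abs(proj(m,[[x,-122,z] for x in xs])[:,1]-r))])
```

```text
7.525 [ 648.07221069 -123.83371221  227.2644087 ] 197 186
45 586.25
15 584.5
```

The force rose to 34 N and motion ended, so this is the hard stop. I release and lift.

Emit:
{"op": "step_arm", "data": {
  "commands": [
    [[2,0,0],0,0.6],
    [[2,0,0],0,0.8],
    [[0,0,0],0,1],
    [[0,0,0],0,1],
    [[0,0,-20],0,1],
    [[0,0,-40],0,1],
    [[0,0,-40],0,1],
    [[10,0,-40],0,1],
    [[0,0,0],0,1]
  ]
}}

```text
clock: 8.65
eef_pos: [649.5, -124.0, 378.6]
tcp_rot: [-3.14, -0.079, -3.132]
contact_force: [-0.2, -0.5, -0.7]
opening: 0.997
```

Run:
```python
from h import *
im=grab_frame("scene");cv2.imwrite("pics/s6.png",im);w=grab_frame("wrist");s=sense();print(s['clock'],s['eef_pos'],s['tcp_rot'])
a=cv2.resize(im[270:480,130:350],None,fx=1.8,fy=1.8); b=cv2.resize(w,(504,378)); 
cv2.imwrite("pics/c6.png",np.hstack([a,b])[:, :])
print(np.hstack([a,b]).shape)
```

```text
8.75 [ 648.77065079 -123.80583542  374.83367158] [-3.14116846 -0.08442717 -3.13177993]
(378, 900, 3)
```

```bash
python3 -c "
import cv2;a=cv2.imread('pics/c6.png');cv2.imwrite('pics/c6s.png',cv2.resize(a,(799,int(a.shape[0]*799/a.shape[1]))))"
```

```text
(no output)
```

View pics/c6s.png

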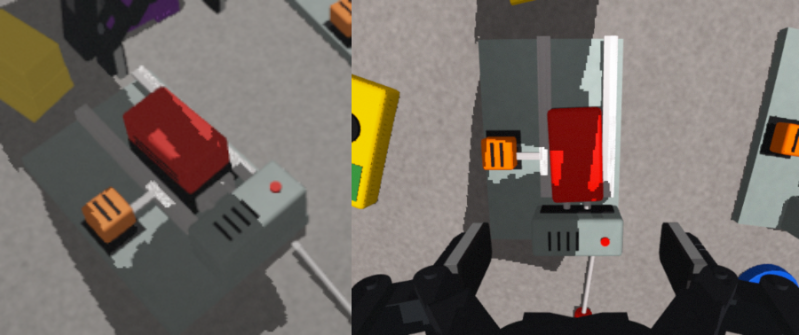

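The red pack's centre now lines up with its pad (pad row 153, pack rows 107–200 in the right panel). It's home and held without the robot. Now on to the green charger.

Emit:
{"op": "step_arm", "data": {
  "commands": [
    [[10,37,0],0,0],
    [[10,37,0],0,0],
    [[10,37,0],0,0],
    [[10,37,0],0,0],
    [[10,37,0],0,0],
    [[0,0,0],0,0],
    [[0,0,0],0,0]
  ]
}}

```text
clock: 9.62
eef_pos: [593.9, 65.4, 371.6]
tcp_rot: [-3.141, -0.097, -3.133]
contact_force: [-0.0, -0.4, -0.1]
opening: -0.002
```

Run:
```python
from h import *
s=sense();m=camera_model("wrist");w=grab_frame("wrist");cv2.imwrite("pics/w7.png",w);np.save("w7.npy",m,allow_pickle=True)
print(s['clock'],s['eef_pos'],s['tcp_rot'])
```

```text
9.625 [593.87913274  65.43290946 371.60540448] [-3.14072251 -0.09711475 -3.13285806]
```

View pics/w7.png

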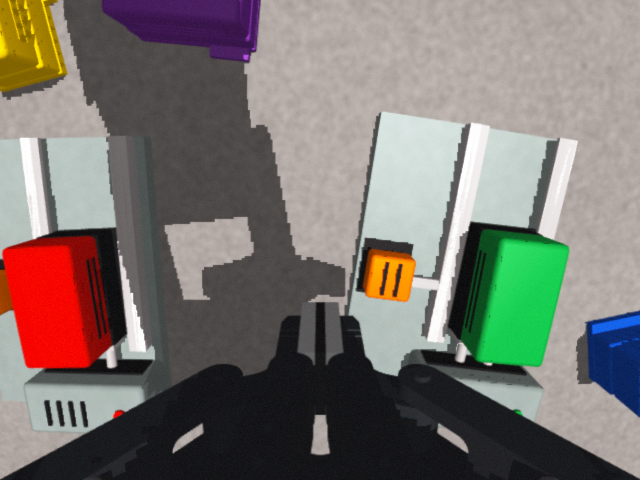

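The orange pad of the green charger is at about (391,275). The shut fingertips are at (320,305), and the red pack is still home at the left.

Run:
```python
from h import *
from scipy.spatial.transform import Rotation as Ro
m=np.load("w7.npy",allow_pickle=True).item();s=sense()
R=Ro.from_euler('xyz',s['tcp_rot']).as_matrix(); T=s['eef_pos'];tip=T+R@[0,0,173]
w=cv2.imread("pics/w7.png");H=cv2.cvtColor(w,cv2.COLOR_BGR2HSV)
k=((H[...,0]>5)&(H[...,0]<22)&(H[...,1]>150)&(H[...,2]>60)).astype(np.uint8);k[:,:350]=0;k[:,450:]=0
ys,xs=np.nonzero(k);print(xs.min(),xs.max(),ys.min(),ys.max(),cv2.minAreaRect(np.c_[xs,ys].astype(np.int32)))
p=atz(m,(391,275),48);print("pad",p,"tip",tip,"tip px",proj(m,tip))
print("pad corners px", [proj(m,p+[a*17,b*17,dz])[0].tolist() for a,b in((-1,-1),(-1,1),(1,1),(1,-1)) for dz in(0,)])
print("shift tool to 15 above:",R.T@(p+[0,0,15]-tip))
print("green pack", atz(m,(483,362),85),atz(m,(543,364),85),atz(m,(568,245),85))
```

```text
363 415 249 301 ((388.6800231933594, 274.7400207519531), (49.356056213378906, 48.79037094116211), 8.130102157592773)
pad [602.3 119.1  48. ] tip [577.09701207  64.99047961 199.41066818] tip px [[317.4 322.2]]
pad corners px [[369.0, 252.7], [414.9, 253.0], [412.3, 296.7], [367.5, 296.5]]
shift tool to 15 above: [-38.76887686  53.98900034 133.24062151]
green pack [654.1 179.9  85. ] [656.  223.4  85. ] [570.4 229.2  85. ]
```

Emit:
{"op": "step_arm", "data": {
  "commands": [
    [[-20,27,0],0,0],
    [[-19,27,0],0,0],
    [[0,0,0],0.13,0],
    [[0,0,30],0,0],
    [[0,0,35],0,0],
    [[0,0,35],0,0],
    [[0,0,20],0,0],
    [[0,0,0],0,0]
  ]
}}

```text
clock: 10.68
eef_pos: [624.6, 111.9, 242.5]
tcp_rot: [-3.126, -0.097, 3.004]
contact_force: [-0.4, 0.3, 0.5]
opening: 0.003
```

Run:
```python
from h import *
from scipy.spatial.transform import Rotation as Ro
s=sense();R=Ro.from_euler('xyz',s['tcp_rot']).as_matrix();tip=s['eef_pos']+R@[0,0,173]
print(tip,s['tcp_rot'],s['clock'],R.T@([602.3,119.1,48]-tip))
cv2.imwrite("pics/w8.png",grab_frame("wrist"))
```

```text
[607.55976713 111.51004386  70.29025481] [-3.12586764 -0.09732587  3.00429825] 10.675 [ 4.05349183  7.15621329 22.68228074]
```

View pics/w8.png

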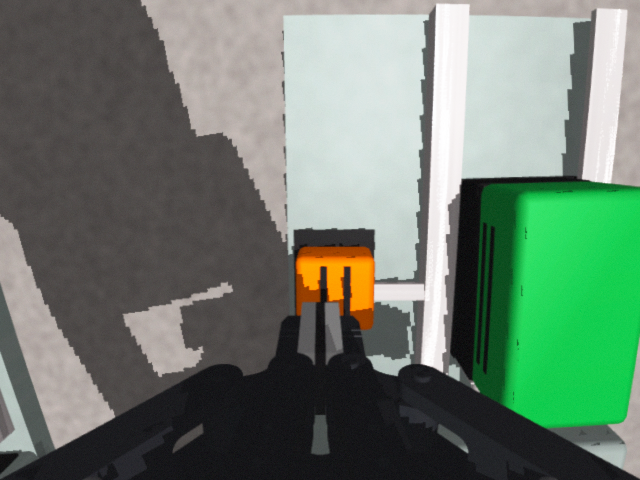

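The fingertips are at (320,305), just left of the pad centre at (335,285). I correct by (4, 6) mm and press.

Emit:
{"op": "step_arm", "data": {
  "commands": [
    [[4,6,0],0,0],
    [[0,0,10],0,0],
    [[0,0,8],0,0],
    [[0,0,0],0,0]
  ]
}}

```text
clock: 11.22
eef_pos: [621.2, 118.6, 227.4]
tcp_rot: [-3.128, -0.092, 3.004]
contact_force: [0.4, -0.3, 0.0]
opening: 0.002
```

Emit:
{"op": "step_arm", "data": {
  "commands": [
    [[0,0,4],0,0],
    [[0,0,4],0,0]
  ]
}}

```text
clock: 11.48
eef_pos: [620.8, 118.7, 219.6]
tcp_rot: [-3.128, -0.091, 3.004]
contact_force: [-1.2, -0.1, 2.8]
opening: -0.0
```

Emit:
{"op": "step_arm", "data": {
  "commands": [
    [[0,0,4],0,0],
    [[0,0,4],0,0]
  ]
}}

```text
clock: 11.72
eef_pos: [620.5, 118.6, 211.9]
tcp_rot: [-3.128, -0.089, 3.004]
contact_force: [-0.0, -1.7, 12.0]
opening: -0.004
```

Run:
```python
from fit import *
a=hue(cv2.imread("pics/side0.png"),45,80,(240,255)); s=grab_frame("side");cv2.imwrite("pics/d9.png",s); b=hue(s,45,80,(240,255))
for k in(a,b):
    ys,xs=np.nonzero(k);print(k.sum(),xs.mean(),ys.mean())
m=camera_model("side");print(proj(m,[[612,202,65],[612-32,202+4.5,65]]))
```

```text
2199 240.46339245111415 255.26830377444293
2362 255.3429297205758 262.6143099068586
[[240.4 256.1]
 [255.9 263.6]]
```

The green pack's centroid moved exactly as predicted for −32 mm, so it has sprung out. I lift straight up and check.

Emit:
{"op": "step_arm", "data": {
  "commands": [
    [[0,0,-10],0,0],
    [[0,0,-25],0,0],
    [[0,0,-40],0,0],
    [[0,0,-40],0,0],
    [[0,0,-40],0,0],
    [[30,-30,-20],0,0],
    [[40,-40,0],0,0],
    [[40,-40,0],0,0],
    [[0,0,0],0,0],
    [[0,0,0],0,0]
  ]
}}

```text
clock: 13.02
eef_pos: [509.5, 22.8, 403.2]
tcp_rot: [-3.128, -0.09, 3.005]
contact_force: [1.1, -0.3, -1.0]
opening: 0.0
```

Run:
```python
from h import *
s=sense();print(s['clock'],s['eef_pos'],s['contact_force'])
a=grab_frame("scene")[190:480,130:480];b=grab_frame("side")[120:400,150:440]
a=cv2.resize(a,(400,int(290*400/350)));b=cv2.resize(b,(400,int(280*400/290)))
o=np.zeros((400,800,3),np.uint8);o[:a.shape[0],:400]=a;o[:b.shape[0],400:]=b;cv2.imwrite("pics/f.png",o)
```

```text
13.025 [509.5326424   22.82872781 403.18340292] [ 1.09690105 -0.26538998 -1.0241749 ]
```

View pics/f.png

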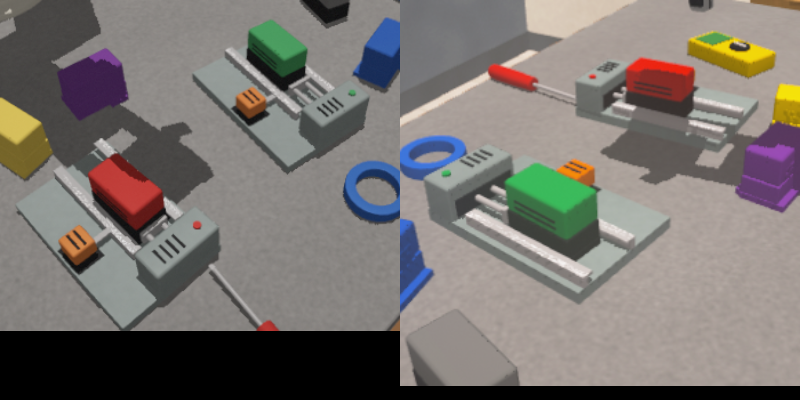

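The green pack is out and standing on its rail. One numeric check of the red pack's travel before handing in.

Run:
```python
from fit import *
md=camera_model("side")
a=hue(cv2.imread("pics/side0.png"),170,8,(364,185));b=hue(grab_frame("side"),170,8,(340,180))
c=[np.array(np.nonzero(k))[::-1].mean(1) for k in(a,b)]
print(c,a.sum(),b.sum(),"travel",atz(md,c[1],65)-atz(md,c[0],65))
g=hue(cv2.imread("pics/side0.png"),45,80,(240,255)); 
for n,k in(("start",a),("now",b)):
    i=np.nonzero(k)[1]; print(n,i.min(),i.max())
print(proj(md,[[560.5+d,-122,65] for d in(25,50,55,60,65)])[:,0])
```

```text
[array([363.8789272 , 182.96321839]), array([338.2288477 , 177.06768735])] 1305 1241 travel [57.5 -0.8  0. ]
start 339 389
now 314 363
[352.3 341.1 338.9 336.7 334.5]
```

```bash
python3 -c "
from rig import sign_off
print(sign_off())"
```

```text
the job is handed in; nothing more can be done
None
```

The job is done and handed in at about 13 s of robot time; the sign-off itself gives no verdict.

- **Red pack:** I gripped it and slid it along the rail until the force rose to about 34 N at the hard stop, then let go. With the gripper clear, the side camera shows it 57.5 mm in from where it started. That is inside the 52–68 mm the task gave; unlatched it would have sprung back to only about 26 mm in. I did not sense the click itself, so the catch holding is inferred from the pack staying put.
- **Green pack:** I pressed the other charger's orange pad with shut fingers to about 8 mm, near its stop, at about 12 N. The pack sprang out by about 32 mm, matching the prediction within a pixel. The last pictures show it standing upright on its rail.
- **Last state:** the arm was raised clear and touching nothing, with about 1 N of residual reading at the wrist. The decoys and the grey pack were not touched.

**What disagreed:** while pushing, the tool tilted about 0.09 rad, and tool-based estimates of the red pack's position came out up to about 10 mm beyond the camera ones. I relied on the force rise and the camera instead. I could not command the tilt back, but it did no harm.

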